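Let the egg lift down level with the ledge

TASK

The hydraulic lift is holding a tray of eggs above the steel ledge beside it. Crack the lift's release valve open a fraction of a turn with its lever so that the platform sinks slowly, and when the platform is level with the ledge, shut the valve again, snug but not forced, so that it stays there. Leave the platform, the eggs and everything else alone, and let go of the lever.

Things in the scene. Friction and masses are not known exactly. Their poses are not given: they have to be found in the camera images.
- ram (a joint): Height of the lift's ram and platform against where it stands at the start (m): 0 at the start, negative as it sinks, lowest stop -0.115. It only sinks; nothing here can pump it up again. How fast depends on how far the valve is open and on the load, which differs: shut it stands still, a crack open it creeps, and wide open it drops at 80 to 120 mm/s. The eggs stand at most 35 mm/s.
- platform_top (a point): Top surface of the lift's aluminium platform (200 x 190 mm, 6 mm thick, low 13 mm rims along two sides), at the middle of its edge next to the ledge. x, y, z axes of the lift, z up. The top starts 235 mm above the table.
- ledge_top (a point): Top surface of the fixed steel ledge (200 x 170 mm, on four legs), at the middle of its edge next to the platform, 6 mm away from it. Its top lies 150 to 185 mm above the table; level means both tops at one height within 5 mm.
- tray: Grey moulded tray 180 x 136 mm with a dozen white eggs, 68 mm tall in all, loose on the platform, 0.48 to 1.12 kg; origin at the centre of its underside, z up. It stays on the platform.
- valve (a joint): Angle of the release valve lever (rad) about a vertical axis: positive = anticlockwise from above = opening; it stands shut within 0.04 of 0 at the start. The ram begins to creep 0.05 to 0.45 rad from there (hidden: it depends on wear, load and friction), and 0.05 to 0.07 rad more is too fast. The seat is springy: about 230 N per rad. The stiff thread stays where it is left.
- valve_axis (a point): Point on the valve's vertical turning axis, on top of the grey pump block, 80 mm above the table. Fixed. Its x, y, z axes are the lift's: at valve angle 0 the lever points from here along +y, away from the platform.
- lever_post (a point): Centre of the top of the round upright steel post (18 mm thick, 46 mm tall above the lever bar) at the end of the lever, 120 mm from the valve's axis, 126 mm above the table. Grasp it from above on its upper 30 mm.
- seat: The valve's springy seat, hidden under the platform; the needle's pressure on it shuts the valve. Pushing the lever's post sideways takes 9 N (1.1 N m about the valve axis) while open, less in opening; closing, 7 N (0.85 N m) more per 100 N on the seat: 17 N (2.0 N m) is snug, under 13.5 N (1.6) not yet, over 20 N (2.4) forced. A hard pinch adds up to 4 N, or, turning along, takes part as a moment.
- bowl: Bystander: steel mixing bowl, 150 mm wide, 60 mm tall; origin at the centre of its underside
- oil: Bystander: amber glass bottle, 60 mm wide, 170 mm tall; origin at the centre of its underside
- jar: Bystander: glass jar, 70 mm wide, 90 mm tall; origin at the centre of its underside
- mug: Bystander: white mug, 76 mm wide, 85 mm tall; origin at the centre of its underside
- spoon: Bystander: wooden spoon, 200 mm long, lying flat; origin at the centre of its underside
- sponge: Bystander: sponge block 100 x 65 x 30 mm; origin at the centre of its underside
Mind the look-alikes: they are no part of the job. Leave any black, blue or pink look-alike of the tray alone.

How it is judged:
On the way:
1. the valve is cracked open and the platform has begun to sink (by 8 mm) (value of joint ram below -0.008 m), for 0.1 s.
At the end, for the whole second after the job is handed in: Platform top level with the ledge top within 5 mm and still (under 1 mm/s); valve shut snug (over 60 N on its seat: a closing push of 13.5 N or more at the post); egg tray upright and at rest on the platform, its centre 60 to 130 mm from the platform edge by the ledge; lever let go (z of platform_top in the frame of ledge_top between -0.005 and 0.005 m and velocity of joint ram between -0.001 and 0.001 m/s and contact force between seat and anything else above 60 N and y of tray in the frame of platform_top between 0.06 and 0.13 m and angle between tray's own z axis and vertical below 0.05 rad and linear speed of tray below 0.01 m/s); the robot touches nothing.
It fails at once if the platform drops fast (over 35 mm/s) (velocity of joint ram below -0.035 m/s).
It fails at once if the valve is forced: its seat is pressed with more than 150 N (a closing push over 20 N at the post) (contact force between seat and anything else above 150 N).
It fails at once if the robot touches the platform or the tray of eggs (contact force between any of the fingers, the arm and ram_c0 above 1 N or contact force between any of the fingers, the arm and tray above 1 N).
It fails at once if a bystander is disturbed (moved over 20 mm) (distance of any of bowl, oil, jar, mug, spoon, sponge from where it was at the start of the episode above 0.02 m).
It also fails if it takes over 72 s, if anything falls off the work surface, if the arm or the gripper's body presses on something with over 40 N, if the wrist force passes 120 N, or if a joint passes its speed limit or range.

ROBOT

A 7-joint arm with a two-finger parallel gripper is mounted at the origin on the work surface. World frame = base frame: x ahead of the robot, y to its left, z up, the work surface at z = 0. Lengths are in m, angles in rad, forces in N, time in s.
With the tool pointing down it reaches from about 0.425 to 0.875 m from the base axis. Payload 4.7 kg.
Tool frame: the origin (TCP) lies between the finger pads; the fingertips stand 14 mm ahead of it and the grasp point (between the pads) lies 5 mm behind it; z points along the fingers, y is the line along which they close (so a half turn about z gives the same grasp; the last joint's range is limited). The gripper opens to 87 mm and grips with 3 to 60 N. Pads are 19 mm wide; open, the fingers measure 117 mm over their backs; the gripper's body (75 mm by 190 mm) begins 51 mm behind the grasp point.
Start: joints at [-1.097, 0.321, -0.07, 1.45, 0.023, 1.371, -0.057], TCP at [0.288, 0.582, 0.237] pointing down, gripper open.
Joint ranges: [-2.86, 2.86], [-0.3, 2.09], [-1.38, 1.24], [0.06, 2.45], [-1.56, 4.7], [0.09, 2.05], [-2.69, 2.69]. Speed limits (rad/s): [2.57, 2.57, 3.14, 3.14, 3.14, 3.14, 3.14].

INTERFACE

Orientations are given as a rotation vector (axis times angle).
In Python, from bench import ctrl gives the robot as it stands.
- The arm moves only by the tool step_arm, never from a script. Its argument "commands" is a list of rows, each an object with "travel": the shift along the tool's x, y, z in m, a list of three; "turn": the turn, a rotation vector about the tool's x, y, z in degrees, a list of three. A call has 1 to 5 rows; each row is the pose to reach, as a shift and turn from the pose commanded when the call began, along the tool's axes at that moment; what a row does not reach only later rows make up. A row lasts 1/10 s, in which the tool goes at most 50 mm and 8.59 degrees, less where a joint would pass 70% of its speed; a pose out of reach is approached as far as the arm can. A call with a gripper value outside its range is refused whole. "gripper" is the opening, from 0 (shut) to 1 (fully open), set as the call begins (left out, the last holds). The fingers move at their own pace and stop on an object; "force" is the grip in N (left out, the last holds). Time passes only in rows, so rows that repeat a pose let the fingers close. It gives the time, the measured TCP pose, the force, the opening and the grip force at its end, in the units of the state.
- ctrl.get_state(): the state, without advancing time (a new reading comes with each control period).
- ctrl.get_image(name): name is "scene" or "top"; returns the picture (480x640x3 uint8, red, green, blue); there is no depth.
- ctrl.camera_model(name): a dict with "fx", "fy", "cx", "cy" (pixels), "k1" (the pictures are not rectified: a ray, as slopes to the right and down, at radius r is drawn at 1 + k1 r^2 times it, then the intrinsics apply), "R" (3x3) and "t" (3): a world point X has camera coordinates R X + t. Camera axes: x right, y down, z forward; pixel columns grow to the right and rows downward; lengths in m; the calibration is good to about 2 mm. A picture is of the moment at which its call begins. camera_model takes no time and is no camera call.
- ctrl.close_job(): hands the job in; it is judged then, once.
The state is a dict: "time": time; "joint_positions": joint angles; "qd": joint speeds; "joint_torque": joint torques, N m; "position": TCP position; "tool_rot": TCP orientation; "ft_force": force on the tool from outside, world axes, zero at the start; "torque": the same for the moment, N m; "grip_width": opening from 0.0 (shut) to 1.0 (fully open); "grip_force": force on a finger pad.
Only numpy, scipy, OpenCV 4.12 (cv2) and the standard library are available. Lean on these libraries where they do the work, as an engineer would, in place of code of your own. Each camera call takes 0.05 s, during which the arm holds its last target. There are 200 camera calls.

## Working session

There is one attempt and no reset: what is moved stays moved. The work goes in short steps, Python scripts to look and compute and a tool call to move; the robot and the scene stay as the last step left them, time stands still between calls to the robot, and variables do not carry over. Pictures are saved under pics/ and viewed, at most 10 in all, crops included, and the job is handed in when it is done.

Besides the shell and the picture viewer there is one more tool, called after "Request:" by a JSON object that holds its "api" and its "payload", one argument or row to a line. step_arm: Moves the arm, as the interface text tells. Its arguments: {"type":"object","properties":{"commands":{"type":"array"},"gripper":{"type":"number"},"force":{"type":"number"}},"required":["commands"]}

```bash
mkdir -p pics; cat > h.py <<'E'
import numpy as np, cv2
from bench import ctrl
def ray(cam,u,v):
    m=ctrl.camera_model(cam);R=np.array(m["R"]);t=np.array(m["t"])
    x=(u-m["cx"])/m["fx"];y=(v-m["cy"])/m["fy"];a,b=x,y
    for _ in range(20):
        f=1+m["k1"]*(a*a+b*b);a,b=x/f,y/f
    d=R.T@np.array([a,b,1]);return -R.T@t,d/np.linalg.norm(d)
def onz(cam,u,v,z):
    c,d=ray(cam,u,v);return c+d*(z-c[2])/d[2]
def proj(cam,X):
    m=ctrl.camera_model(cam);p=np.array(m["R"])@np.array(X)+np.array(m["t"]);a,b=p[:2]/p[2]
    f=1+m["k1"]*(a*a+b*b);return np.array([m["fx"]*a*f+m["cx"],m["fy"]*b*f+m["cy"]])
def snap(cam,name):
    im=ctrl.get_image(cam)[:,:,::-1].copy();cv2.imwrite("pics/"+name,im);return im
E
python3 - <<'E'
from h import *
for c in("scene","top"):
    snap(c,c+"0.png");m=ctrl.camera_model(c);print(c,m["fx"],ray(c,320,240))
s=ctrl.get_state();print(s["time"],s["tool_rot"],s["position"])
E
```

```text
scene 525.765004690817 (array([1.30417302, 0.2756572 , 0.97031905]), array([-0.6685235 , -0.30337959, -0.67899717]))
top 571.3148928491845 (array([ 0.33396694, -0.0844144 ,  1.52384812]), array([ 0.1216061 , -0.0134611 , -0.99248716]))
0.1 [-7.15761580e-01 -3.05868948e+00  2.73587621e-03] [0.28828717 0.58204408 0.23555072]
```

View pics/scene0.png

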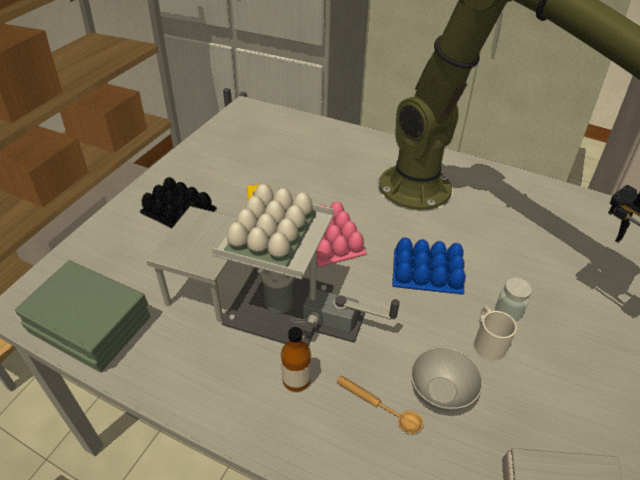

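View pics/top0.png

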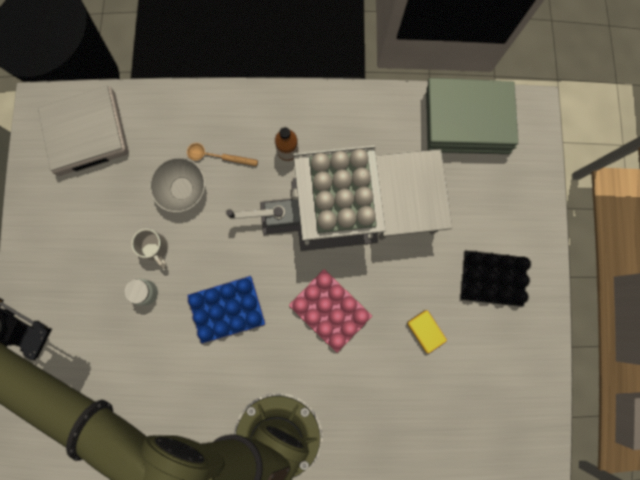

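The first views show the lift's white-egg tray at scene (270,225) and top (343,190). The look-alikes are black (175,200), blue (428,265) and pink (340,235), all on the table. The white tray on the platform fits the description. The lever post is the black-topped end at scene (395,308) and top (231,212). I'll confirm these in enlarged crops.

```bash
python3 - <<'E'
import cv2
a=cv2.imread("pics/scene0.png")[170:350,140:410];b=cv2.imread("pics/top0.png")[135:250,215:460]
cv2.imwrite("pics/c1.png",cv2.resize(a,(795,530),interpolation=cv2.INTER_CUBIC))  # 2.944
cv2.imwrite("pics/c2.png",cv2.resize(b,(784,368),interpolation=cv2.INTER_CUBIC))  # 3.2
E
```

```text
(no output)
```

View pics/c1.png

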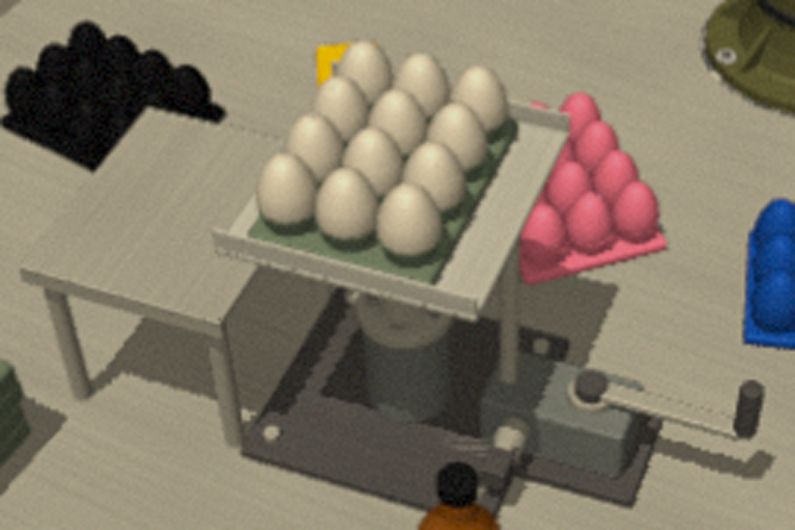

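View pics/c2.png

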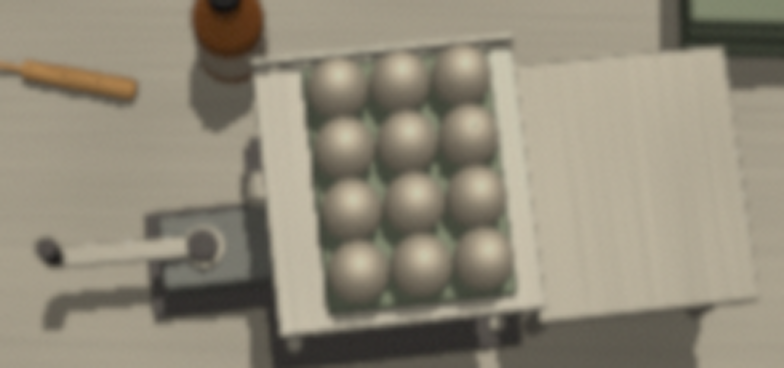

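The crops confirm it: the white-egg tray is on the lift platform, and the post is at crop-scene (750,385) and crop-top (47,247). The ledge outer corners are crop-scene (24,270), (148,108) and crop-top (724,48), (756,298).

```bash
cat >> h.py <<'E'
def tri(s,t):
    c1,d1=ray("scene",*s);c2,d2=ray("top",*t)
    k=np.linalg.lstsq(np.stack([d1,-d2],1),c2-c1,rcond=None)[0]
    p,q=c1+k[0]*d1,c2+k[1]*d2;return (p+q)/2,np.linalg.norm(p-q)
S=lambda x,y:(140+x/2.9444,170+y/2.9444)
T=lambda x,y:(215+x/3.2,135+y/3.2)
E
python3 - <<'E'
from h import *
np.set_printoptions(precision=4,suppress=True)
for n,s,t in [("ledge+x-y",(24,270),(724,48)),("ledge-x-y",(148,108),(756,298)),("rim+x-y",(214,234),(512,37)),("rim+x+y",(476,306),(254,62)),("rim-x+y",(570,115),(282,334)),("post",(751,385),(47,247)),("axis",(591,380),(203,246))]:
    print(n,*tri(S(*s),T(*t)))
P=onz("top",*T(47,247),.126);A=onz("top",*T(203,246),.09);print(P,A,np.linalg.norm((P-A)[:2]))
for z in(.15,.16,.17,.18,.185):
    L=[onz("top",*T(724,48),z),onz("top",*T(756,298),z)]
    M=[onz("scene",*S(24,270),z),onz("scene",*S(222,322),z),onz("scene",*S(148,108),z)]
    n=np.linalg.norm;print(z,n(L[0]-L[1]),n(M[0]-M[1]),n(M[0]-M[2]))
E
```

```text
ledge+x-y [ 0.7312 -0.4037  0.1497] 0.004175884270717636
ledge-x-y [ 0.5345 -0.4252  0.1544] 0.002054849468356955
rim+x-y [ 0.7105 -0.2281  0.2444] 0.0006276756407583936
rim+x+y [ 0.6895 -0.0405  0.2426] 0.0012726811446762704
rim-x+y [ 0.4912 -0.0634  0.2482] 0.0007917189733648948
post [0.5728 0.1219 0.1259] 0.0003164251848511824
axis [0.5825 0.0029 0.0806] 0.0004118814317462567
[0.5728 0.1218 0.126 ] [0.5808 0.0025 0.09  ] 0.11955524657595781
0.15 0.19874028102902433 0.1656759622559403 0.20244268807339888
0.16 0.19729368530647848 0.16365630950221 0.1999748350012171
0.17 0.19584708958393265 0.16163665674847963 0.19750698192903518
0.18 0.1944004938613868 0.1596170039947492 0.1950391288568532
0.185 0.19367719600011396 0.158607177617884 0.19380520232076212
```

```bash
cat >> h.py <<'E'
from scipy.spatial.transform import Rotation as Ro
def delta(p,yaw):  # tool y at world angle yaw (deg), pointing down
    s=ctrl.get_state();R=Ro.from_rotvec(s["tool_rot"]);c,n=np.cos(np.radians(yaw)),np.sin(np.radians(yaw))
    y=np.array([c,n,0]);z=np.array([0,0,-1]);G=Ro.from_matrix(np.stack([np.cross(y,z),y,z],1))
    print("travel mm",np.round(R.inv().apply(np.array(p)-s["position"])*1e3,1),"turn",np.round(np.degrees((R.inv()*G).as_rotvec()),2),
      "t",s["time"],"ft",np.round(s["ft_force"],2),"pos",np.round(s["position"],4))
E
python3 - <<'E'
from h import *
delta([.573,.122,.220],5)
E
```

```text
travel mm [-459.3 -285.9   16.1] turn [-0.09  0.06 58.66] t 0.1 ft [0.62 0.23 0.52] pos [0.2883 0.582  0.2356]
```

Request:
{"api": "step_arm", "payload": {
  "commands": [
    {"travel": [-38, -24, 1], "turn": [0, 0, 5]},
    {"travel": [-76, -48, 2], "turn": [0, 0, 10]},
    {"travel": [-115, -72, 4], "turn": [0, 0, 15]},
    {"travel": [-153, -95, 5], "turn": [0, 0, 20]},
    {"travel": [-191, -119, 6], "turn": [0, 0, 25]}
  ],
  "gripper": 0.5,
  "force": 60
}}

```text
time: 0.6
position: [0.4199, 0.3675, 0.2298]
tool_rot: [-1.366, -2.829, 0.001]
ft_force: [1.0, 0.1, 0.4]
grip_width: 0.629
grip_force: 0.0
```

```bash
python3 - <<'E'
from h import *
delta([.573,.122,.220],5)
E
```

```text
travel mm [-287.5  -32.9    9.8] turn [-2.000e-02  1.000e-02  3.346e+01] t 0.6 ft [0.99 0.13 0.45] pos [0.4199 0.3675 0.2298]
```

Request:
{"api": "step_arm", "payload": {
  "commands": [
    {"travel": [-42, -5, 1], "turn": [0, 0, 6.7]},
    {"travel": [-84, -10, 3], "turn": [0, 0, 13.4]},
    {"travel": [-126, -14, 5], "turn": [0, 0, 20]},
    {"travel": [-168, -19, 7], "turn": [0, 0, 27]},
    {"travel": [-210, -24, 8], "turn": [0, 0, 33.4]}
  ]
}}

```text
time: 1.1
position: [0.5525, 0.1561, 0.221]
tool_rot: [-2.122, -2.316, -0.0]
ft_force: [0.0, 0.4, 0.2]
grip_width: 0.503
grip_force: 0.0
```

```bash
python3 - <<'E'
from h import *
delta([.573,.122,.220],5)
E
```

```text
travel mm [-35.7  17.4   1. ] turn [-0.01 -0.01 -0.01] t 1.1 ft [0.04 0.36 0.18] pos [0.5525 0.1561 0.221 ]
```

Request:
{"api": "step_arm", "payload": {
  "commands": [
    {"travel": [-20, 10, 1]},
    {"travel": [-36, 17, 1]},
    {"travel": [-36, 17, 1]},
    {"travel": [-36, 17, 1]}
  ]
}}

```text
$.commands[0]: bad value
```

```bash
python3 - <<'E'
from h import *
delta([.573,.122,.105],5)
s=snap("scene","s1.png");snap("top","t1.png")
b=np.hstack([cv2.resize(s[210:350,300:440],(400,400)),cv2.resize(cv2.imread("pics/top0.png")[0:1,0:1],(1,400))])
cv2.imwrite("pics/c3.png",cv2.resize(s[200:350,280:440],(640,600),interpolation=cv2.INTER_CUBIC))
E
```

```text
travel mm [-35.7  17.4 116. ] turn [-0.01 -0.01 -0.01] t 1.1 ft [0.04 0.36 0.18] pos [0.5525 0.1561 0.221 ]
```

View pics/c3.png

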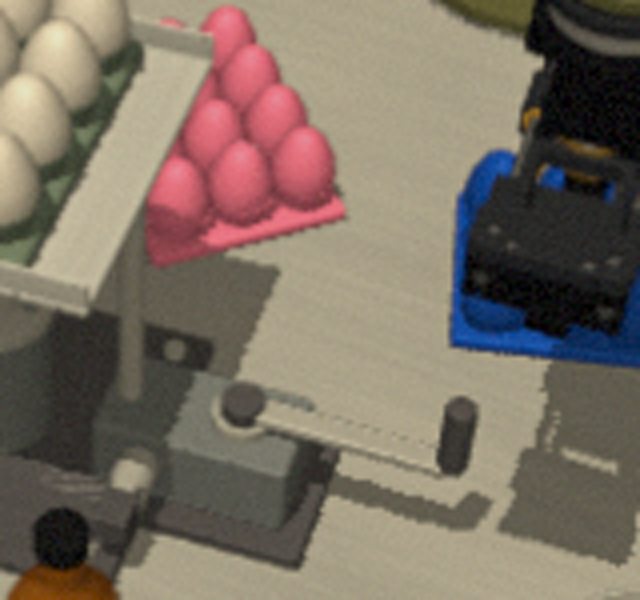

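The crop shows the post standing free at (460,435), with the gripper still behind and above it. Both fields are required in each row, so I'll resend with them.

Request:
{"api": "step_arm", "payload": {
  "commands": [
    {"travel": [-20, 10, 1], "turn": [0, 0, 0]},
    {"travel": [-36, 17, 1], "turn": [0, 0, 0]},
    {"travel": [-36, 17, 1], "turn": [0, 0, 0]},
    {"travel": [-36, 17, 1], "turn": [0, 0, 0]}
  ]
}}

```text
time: 1.6
position: [0.6551, -0.0149, 0.2149]
tool_rot: [-2.115, -2.322, 0.0]
ft_force: [1.6, 0.4, 1.3]
grip_width: 0.502
grip_force: 0.0
```

```bash
python3 - <<'E'
from h import *
delta([.573,.122,.105],5)
E
```

```text
travel mm [143.9 -68.9 110. ] turn [-0.02 -0.02  0.33] t 1.6 ft [1.62 0.41 1.27] pos [ 0.6551 -0.0149  0.2149]
```

Travel is in metres and I sent millimetres, so every row ran at its cap and the tool overshot. I'll back off to above the post.

Request:
{"api": "step_arm", "payload": {
  "commands": [
    {"travel": [0.04, -0.019, 0], "turn": [0, 0, 0]},
    {"travel": [0.08, -0.038, 0], "turn": [0, 0, 0]},
    {"travel": [0.12, -0.057, 0], "turn": [0, 0, 0]},
    {"travel": [0.144, -0.069, 0], "turn": [0, 0, 0]},
    {"travel": [0.144, -0.069, 0], "turn": [0, 0, 0]}
  ]
}}

```text
time: 2.1
position: [0.57, 0.1292, 0.2147]
tool_rot: [-2.105, -2.328, -0.0]
ft_force: [0.4, 0.4, 0.5]
grip_width: 0.501
grip_force: 0.0
```

```bash
python3 - <<'E'
from h import *
delta([.573,.122,.105],5)
a=cv2.imread("pics/scene0.png");b=snap("scene","s2.png")
print(np.abs(a[180:340,150:330].astype(int)-b[180:340,150:330]).mean())
cv2.imwrite("pics/c4.png",np.vstack([cv2.resize(b[170:390,220:420],(545,600))]))
E
```

```text
travel mm [ -7.8   2.5 109.7] turn [-0.12 -0.16  0.75] t 2.1 ft [0.43 0.38 0.5 ] pos [0.57   0.1292 0.2147]
4.430671296296296
```

View pics/c4.png

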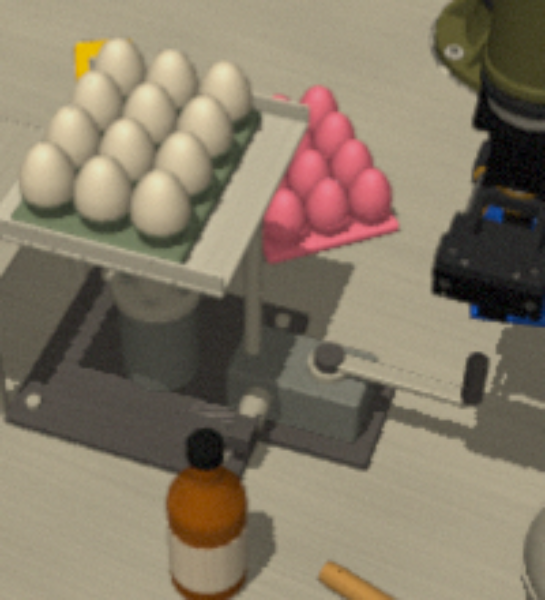

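Nothing is disturbed: eggs, bottle and lever are all in place, with the gripper above the post at (478,375). Descending.

Request:
{"api": "step_arm", "payload": {
  "commands": [
    {"travel": [-0.008, 0.0025, 0.02], "turn": [0, 0, 0.7]},
    {"travel": [-0.008, 0.0025, 0.045], "turn": [0, 0, 0.7]},
    {"travel": [-0.008, 0.0025, 0.07], "turn": [0, 0, 0.7]},
    {"travel": [-0.008, 0.0025, 0.08], "turn": [0, 0, 0.7]},
    {"travel": [-0.008, 0.0025, 0.08], "turn": [0, 0, 0.7]}
  ]
}}

```text
time: 2.65
position: [0.5751, 0.1142, 0.1337]
tool_rot: [-2.132, -2.306, 0.005]
ft_force: [0.2, 0.3, 0.2]
grip_width: 0.501
grip_force: 0.0
```

```bash
python3 - <<'E'
from h import *
delta([.573,.122,.105],5)
E
```

```text
travel mm [ 8.  -1.4 28.6] turn [-0.18  0.09 -0.53] t 2.65 ft [0.17 0.31 0.17] pos [0.5751 0.1142 0.1337]
```

Request:
{"api": "step_arm", "payload": {
  "commands": [
    {"travel": [0.008, -0.0015, 0.01], "turn": [0, 0, -0.5]},
    {"travel": [0.008, -0.0015, 0.02], "turn": [0, 0, -0.5]},
    {"travel": [0.008, -0.0015, 0.0285], "turn": [0, 0, -0.5]},
    {"travel": [0.008, -0.0015, 0.0285], "turn": [0, 0, -0.5]}
  ]
}}

```text
time: 3.05
position: [0.5729, 0.1234, 0.1054]
tool_rot: [-2.12, -2.317, 0.003]
ft_force: [-0.7, -0.1, 0.8]
grip_width: 0.502
grip_force: 0.0
```

Request:
{"api": "step_arm", "payload": {
  "commands": [
    {"travel": [0, 0, 0], "turn": [0, 0, 0]},
    {"travel": [0, 0, 0], "turn": [0, 0, 0]},
    {"travel": [0, 0, 0], "turn": [0, 0, 0]}
  ],
  "gripper": 0.25,
  "force": 60
}}

```text
time: 3.35
position: [0.5741, 0.1235, 0.1073]
tool_rot: [2.121, 2.317, 0.001]
ft_force: [0.8, -1.0, 0.1]
grip_width: 0.312
grip_force: 0.0
```

```bash
python3 - <<'E'
from h import *
delta([.573,.122,.105],5)
print(ctrl.get_state()["grip_width"])
E
```

```text
travel mm [-1.4 -1.3  2.3] turn [ 0.05 -0.01  0.05] t 3.35 ft [ 0.84 -1.    0.06] pos [0.5741 0.1235 0.1073]
0.3121059852776
```

```bash
cat > tr.py <<'E'
from h import *
import sys
g0=cv2.imread("pics/scene0.png",0);m=np.zeros_like(g0)
cv2.fillPoly(m,[np.array([[214,248],[262,182],[333,207],[303,276],[214,256]])],255)
p0=cv2.goodFeaturesToTrack(g0,60,.02,4,mask=m)
n=int(sys.argv[1]) if len(sys.argv)>1 else 1
X=np.array([.6,-.13,.26]);J=(proj("scene",X-[0,0,.08])-proj("scene",X))/-.08
for _ in range(n):
    s=ctrl.get_state();g=cv2.cvtColor(ctrl.get_image("scene"),cv2.COLOR_RGB2GRAY)
    best=None
    for z in np.arange(0,-.116,-.01):   # coarse start for the flow
        p,st,e=cv2.calcOpticalFlowPyrLK(g0,g,p0,(p0+(J*z).astype(np.float32)).astype(np.float32),winSize=(21,21),maxLevel=1,flags=cv2.OPTFLOW_USE_INITIAL_FLOW)
        ok=st[:,0]==1;d=np.median((p-p0)[ok,0],0);q=np.median(e[ok])
        if best is None or q<best[0]: best=(q,d)
    d=best[1];z=d@J/(J@J);r=d-J*z
    P=s["position"];R=Ro.from_rotvec(s["tool_rot"]).as_matrix();v=P-np.array([.5825,.0029,0]);f=R.T@s["ft_force"]
    print("t %.2f ram %.1f mm res %.1f err %.1f | ang %.3f yaw %.1f rad %.1f z %.1f ft_tool %s gw %.3f"%(s["time"],z*1e3,np.hypot(*r),best[0],np.arctan2(-v[0],v[1]),np.degrees(np.arctan2(R[1,1],R[0,1])),1e3*np.hypot(*v[:2]),P[2]*1e3,np.round(f,1),s["grip_width"]))
E
python3 tr.py
```

```text
t 3.35 ram -0.1 mm res 0.0 err 4.4 | ang 0.069 yaw 5.0 rad 120.9 z 107.3 ft_tool [-1.1  0.7 -0.1] gw 0.312
```

Request:
{"api": "step_arm", "payload": {
  "commands": [
    {"travel": [-0.001, -0.001, 0.001], "turn": [0, 0, 0]},
    {"travel": [-0.001, -0.002, 0.002], "turn": [0, 0, 0]},
    {"travel": [-0.001, -0.003, 0.002], "turn": [0, 0, 0]},
    {"travel": [-0.001, -0.003, 0.002], "turn": [0, 0, 0]}
  ]
}}

```text
time: 3.8
position: [0.5721, 0.1222, 0.1053]
tool_rot: [2.12, 2.316, 0.004]
ft_force: [4.6, 0.4, -1.0]
grip_width: 0.254
grip_force: 2.2
```

```bash
python3 tr.py
```

```text
t 3.80 ram -0.1 mm res 0.0 err 4.3 | ang 0.087 yaw 5.0 rad 119.7 z 105.3 ft_tool [-0.   4.6  1. ] gw 0.254
```

Request:
{"api": "step_arm", "payload": {
  "commands": [
    {"travel": [0, -0.0018, 0], "turn": [0, 0, -0.8]},
    {"travel": [0, -0.0036, 0], "turn": [0, 0, -1.7]},
    {"travel": [0, -0.0036, 0], "turn": [0, 0, -1.7]},
    {"travel": [0, -0.0036, 0], "turn": [0, 0, -1.7]}
  ]
}}

```text
time: 4.25
position: [0.5681, 0.1218, 0.1053]
tool_rot: [2.086, 2.347, 0.002]
ft_force: [5.1, -0.3, 1.7]
grip_width: 0.251
grip_force: 2.4
```

```bash
python3 tr.py 2
```

```text
t 4.25 ram -0.1 mm res 0.0 err 4.3 | ang 0.121 yaw 6.7 rad 119.7 z 105.3 ft_tool [-0.9  5.1 -1.6] gw 0.251
t 4.30 ram -0.1 mm res 0.0 err 4.3 | ang 0.121 yaw 6.7 rad 119.7 z 105.3 ft_tool [-0.8  5.1 -1.5] gw 0.248
```

Request:
{"api": "step_arm", "payload": {
  "commands": [
    {"travel": [0, -0.0018, 0], "turn": [0, 0, -0.8]},
    {"travel": [0, -0.0036, 0], "turn": [0, 0, -1.7]},
    {"travel": [0, -0.0036, 0], "turn": [0, 0, -1.7]},
    {"travel": [0, -0.0036, 0], "turn": [0, 0, -1.7]}
  ]
}}

```text
time: 4.75
position: [0.5644, 0.1212, 0.1053]
tool_rot: [2.051, 2.378, 0.001]
ft_force: [5.4, -1.9, 3.0]
grip_width: 0.248
grip_force: 2.3
```

```bash
python3 tr.py 2
```

```text
t 4.75 ram -0.1 mm res 0.0 err 4.1 | ang 0.152 yaw 8.4 rad 119.7 z 105.3 ft_tool [-2.7  5.1 -3. ] gw 0.248
t 4.80 ram -0.1 mm res 0.0 err 4.3 | ang 0.152 yaw 8.4 rad 119.7 z 105.3 ft_tool [-1.5  4.4 -1.8] gw 0.247
```

Request:
{"api": "step_arm", "payload": {
  "commands": [
    {"travel": [0, -0.0018, 0], "turn": [0, 0, -0.8]},
    {"travel": [0, -0.0036, 0], "turn": [0, 0, -1.7]},
    {"travel": [0, -0.0036, 0], "turn": [0, 0, -1.7]},
    {"travel": [0, -0.0036, 0], "turn": [0, 0, -1.7]}
  ]
}}

```text
time: 5.25
position: [0.5609, 0.1205, 0.1052]
tool_rot: [2.016, 2.408, 0.001]
ft_force: [5.3, -2.0, 1.3]
grip_width: 0.253
grip_force: 2.4
```

```bash
python3 tr.py 2
```

```text
t 5.25 ram -0.1 mm res 0.0 err 4.1 | ang 0.182 yaw 10.1 rad 119.5 z 105.2 ft_tool [-2.9  4.9 -1.3] gw 0.253
t 5.30 ram -0.1 mm res 0.0 err 4.1 | ang 0.182 yaw 10.1 rad 119.5 z 105.2 ft_tool [-2.4  5.3 -1.9] gw 0.249
```

Request:
{"api": "step_arm", "payload": {
  "commands": [
    {"travel": [0, -0.0018, 0], "turn": [0, 0, -0.8]},
    {"travel": [0, -0.0036, 0], "turn": [0, 0, -1.7]},
    {"travel": [0, -0.0036, 0], "turn": [0, 0, -1.7]},
    {"travel": [0, -0.0036, 0], "turn": [0, 0, -1.7]}
  ]
}}

```text
time: 5.75
position: [0.5576, 0.1197, 0.1053]
tool_rot: [1.98, 2.437, 0.001]
ft_force: [5.7, -1.9, 1.4]
grip_width: 0.251
grip_force: 2.6
```

```bash
python3 tr.py 2
```

```text
t 5.75 ram -0.1 mm res 0.0 err 4.1 | ang 0.210 yaw 11.8 rad 119.4 z 105.3 ft_tool [-3.   5.2 -1.4] gw 0.251
t 5.80 ram -0.1 mm res 0.0 err 4.1 | ang 0.210 yaw 11.8 rad 119.4 z 105.2 ft_tool [-2.9  4.1 -1.7] gw 0.247
```

Request:
{"api": "step_arm", "payload": {
  "commands": [
    {"travel": [0, -0.0018, 0], "turn": [0, 0, -0.8]},
    {"travel": [0, -0.0036, 0], "turn": [0, 0, -1.7]},
    {"travel": [0, -0.0036, 0], "turn": [0, 0, -1.7]},
    {"travel": [0, -0.0036, 0], "turn": [0, 0, -1.7]}
  ]
}}

```text
time: 6.25
position: [0.5542, 0.1188, 0.1053]
tool_rot: [1.943, 2.465, 0.002]
ft_force: [6.5, -1.9, 0.3]
grip_width: 0.251
grip_force: 2.8
```

```bash
python3 tr.py 2
```

```text
t 6.25 ram -0.1 mm res 0.0 err 4.1 | ang 0.239 yaw 13.5 rad 119.3 z 105.3 ft_tool [-3.3  5.8 -0.3] gw 0.251
t 6.30 ram -0.1 mm res 0.0 err 4.1 | ang 0.239 yaw 13.5 rad 119.3 z 105.3 ft_tool [-3.   5.2 -0.4] gw 0.251
```

Request:
{"api": "step_arm", "payload": {
  "commands": [
    {"travel": [0, -0.0018, 0], "turn": [0, 0, -0.8]},
    {"travel": [0, -0.0036, 0], "turn": [0, 0, -1.7]},
    {"travel": [0, -0.0036, 0], "turn": [0, 0, -1.7]},
    {"travel": [0, -0.0036, 0], "turn": [0, 0, -1.7]}
  ]
}}

```text
time: 6.75
position: [0.5509, 0.1178, 0.1053]
tool_rot: [1.907, 2.494, 0.002]
ft_force: [6.6, -1.2, 0.9]
grip_width: 0.255
grip_force: 3.0
```

```bash
python3 tr.py 2
```

```text
t 6.75 ram -0.2 mm res 0.0 err 4.1 | ang 0.268 yaw 15.2 rad 119.2 z 105.3 ft_tool [-2.9  6.1 -0.9] gw 0.255
t 6.80 ram -0.2 mm res 0.0 err 4.0 | ang 0.268 yaw 15.2 rad 119.2 z 105.3 ft_tool [-3.6  5.4 -1.7] gw 0.251
```

Request:
{"api": "step_arm", "payload": {
  "commands": [
    {"travel": [0.0003, -0.001, 0], "turn": [0, 0, -0.5]},
    {"travel": [0.0003, -0.002, 0], "turn": [0, 0, -0.9]},
    {"travel": [0.0003, -0.002, 0], "turn": [0, 0, -0.9]},
    {"travel": [0.0003, -0.002, 0], "turn": [0, 0, -0.9]}
  ]
}}

```text
time: 7.25
position: [0.5492, 0.1174, 0.1053]
tool_rot: [1.887, 2.508, 0.002]
ft_force: [8.7, -1.9, 0.8]
grip_width: 0.248
grip_force: 3.3
```

```bash
python3 tr.py 2
```

```text
t 7.25 ram -0.2 mm res 0.0 err 4.0 | ang 0.283 yaw 16.1 rad 119.2 z 105.3 ft_tool [-4.2  7.9 -0.8] gw 0.248
t 7.30 ram -0.2 mm res 0.0 err 4.0 | ang 0.283 yaw 16.1 rad 119.2 z 105.3 ft_tool [-4.9  6.9  0.2] gw 0.249
```

Request:
{"api": "step_arm", "payload": {
  "commands": [
    {"travel": [0.0005, -0.0015, 0], "turn": [0, 0, -0.7]},
    {"travel": [0.0005, -0.003, 0], "turn": [0, 0, -1.4]},
    {"travel": [0.0005, -0.003, 0], "turn": [0, 0, -1.4]},
    {"travel": [0.0005, -0.003, 0], "turn": [0, 0, -1.4]}
  ]
}}

```text
time: 7.75
position: [0.5464, 0.1164, 0.1053]
tool_rot: [1.856, 2.53, 0.002]
ft_force: [8.2, -4.1, -0.3]
grip_width: 0.253
grip_force: 3.3
```

```bash
python3 tr.py 2
```

```text
t 7.75 ram -1.0 mm res 0.0 err 4.3 | ang 0.308 yaw 17.5 rad 119.1 z 105.3 ft_tool [-6.4  6.5  0.3] gw 0.253
t 7.80 ram -1.2 mm res 0.0 err 4.2 | ang 0.308 yaw 17.5 rad 119.1 z 105.3 ft_tool [-6.2  6.8 -0.2] gw 0.250
```

Request:
{"api": "step_arm", "payload": {
  "commands": [
    {"travel": [-0.0005, 0, 0], "turn": [0, 0, 0]},
    {"travel": [-0.0005, 0, 0], "turn": [0, 0, 0]},
    {"travel": [-0.0005, 0, 0], "turn": [0, 0, 0]},
    {"travel": [-0.0005, 0, 0], "turn": [0, 0, 0]}
  ]
}}

```text
time: 8.25
position: [0.5464, 0.1164, 0.1053]
tool_rot: [1.856, 2.53, 0.002]
ft_force: [8.2, -2.0, 0.4]
grip_width: 0.249
grip_force: 3.3
```

```bash
python3 tr.py 2
```

```text
t 8.25 ram -2.8 mm res 0.0 err 4.2 | ang 0.308 yaw 17.5 rad 119.1 z 105.3 ft_tool [-4.4  7.2 -0.4] gw 0.249
t 8.30 ram -2.9 mm res 0.0 err 4.2 | ang 0.308 yaw 17.5 rad 119.1 z 105.2 ft_tool [-4.9  7.  -0.9] gw 0.251
```

Request:
{"api": "step_arm", "payload": {
  "commands": [
    {"travel": [0, -0.001, 0], "turn": [0, 0, -0.5]},
    {"travel": [0, -0.001, 0], "turn": [0, 0, -0.5]},
    {"travel": [0, -0.001, 0], "turn": [0, 0, -0.5]},
    {"travel": [0, -0.001, 0], "turn": [0, 0, -0.5]},
    {"travel": [0, -0.001, 0], "turn": [0, 0, -0.5]}
  ]
}}

```text
time: 8.85
position: [0.5457, 0.1161, 0.1053]
tool_rot: [1.845, 2.538, 0.002]
ft_force: [8.2, -2.5, -0.1]
grip_width: 0.25
grip_force: 3.5
```

```bash
python3 tr.py 4
```

```text
t 8.85 ram -7.4 mm res 0.1 err 4.4 | ang 0.314 yaw 18.0 rad 119.1 z 105.3 ft_tool [-4.9  7.   0.1] gw 0.250
t 8.90 ram -7.8 mm res 0.1 err 4.3 | ang 0.315 yaw 18.0 rad 119.0 z 105.3 ft_tool [-4.4  6.8 -0.2] gw 0.250
t 8.95 ram -8.2 mm res 0.1 err 4.3 | ang 0.315 yaw 18.0 rad 119.1 z 105.3 ft_tool [-5.3  7.6  0.6] gw 0.252
t 9.00 ram -8.6 mm res 0.1 err 4.2 | ang 0.315 yaw 18.0 rad 119.0 z 105.3 ft_tool [-4.3  7.2  0.2] gw 0.252
```

Request:
{"api": "step_arm", "payload": {
  "commands": [
    {"travel": [0, 0.0015, 0], "turn": [0, 0, 0]},
    {"travel": [0, 0.003, 0], "turn": [0, 0, 0]},
    {"travel": [0, 0.003, 0], "turn": [0, 0, 0]},
    {"travel": [0, 0.003, 0], "turn": [0, 0, 0]},
    {"travel": [0, 0.003, 0], "turn": [0, 0, 0]}
  ]
}}

```text
time: 9.55
position: [0.5454, 0.1185, 0.1041]
tool_rot: [-1.844, -2.541, 0.002]
ft_force: [0.1, 0.5, 1.1]
grip_width: 0.251
grip_force: 0.0
```

```bash
python3 tr.py 2
```

```text
t 9.55 ram -13.7 mm res 0.1 err 4.3 | ang 0.310 yaw 18.1 rad 121.4 z 104.1 ft_tool [ 0.4  0.2 -1.1] gw 0.251
t 9.60 ram -14.1 mm res 0.1 err 4.2 | ang 0.308 yaw 18.1 rad 121.3 z 104.3 ft_tool [ 0.2 -0.1  1. ] gw 0.249
```

Request:
{"api": "step_arm", "payload": {
  "commands": [
    {"travel": [0, 0, 0], "turn": [0, 0, 0]},
    {"travel": [0, 0, 0], "turn": [0, 0, 0]},
    {"travel": [0, 0, 0], "turn": [0, 0, 0]},
    {"travel": [0, 0, 0], "turn": [0, 0, 0]},
    {"travel": [0, 0, 0], "turn": [0, 0, 0]}
  ]
}}

```text
time: 10.15
position: [0.5466, 0.1183, 0.1048]
tool_rot: [1.845, 2.543, 0.0]
ft_force: [-0.3, -0.8, -0.4]
grip_width: 0.251
grip_force: 0.0
```

Request:
{"api": "step_arm", "payload": {
  "commands": [
    {"travel": [0, 0, 0], "turn": [0, 0, 0]},
    {"travel": [0, 0, 0], "turn": [0, 0, 0]},
    {"travel": [0, 0, 0], "turn": [0, 0, 0]},
    {"travel": [0, 0, 0], "turn": [0, 0, 0]},
    {"travel": [0, 0, 0], "turn": [0, 0, 0]}
  ]
}}

```text
time: 10.65
position: [0.5466, 0.1183, 0.1048]
tool_rot: [-1.845, -2.542, -0.0]
ft_force: [-0.6, 0.7, 0.3]
grip_width: 0.248
grip_force: 0.0
```

```bash
python3 tr.py 2
```

```text
t 10.65 ram -23.9 mm res 0.1 err 4.6 | ang 0.302 yaw 18.1 rad 120.9 z 104.8 ft_tool [ 0.8 -0.3 -0.3] gw 0.248
t 10.70 ram -24.3 mm res 0.1 err 4.6 | ang 0.301 yaw 18.1 rad 120.9 z 104.8 ft_tool [ 0.8 -0.7 -0.1] gw 0.248
```

Request:
{"api": "step_arm", "payload": {
  "commands": [
    {"travel": [0, 0, 0], "turn": [0, 0, 0]},
    {"travel": [0, 0, 0], "turn": [0, 0, 0]},
    {"travel": [0, 0, 0], "turn": [0, 0, 0]},
    {"travel": [0, 0, 0], "turn": [0, 0, 0]},
    {"travel": [0, 0, 0], "turn": [0, 0, 0]}
  ]
}}

```text
time: 11.25
position: [0.5466, 0.1183, 0.1048]
tool_rot: [1.845, 2.543, 0.0]
ft_force: [-0.8, -0.1, -0.1]
grip_width: 0.25
grip_force: 0.0
```

Request:
{"api": "step_arm", "payload": {
  "commands": [
    {"travel": [0, 0, 0], "turn": [0, 0, 0]},
    {"travel": [0, 0, 0], "turn": [0, 0, 0]},
    {"travel": [0, 0, 0], "turn": [0, 0, 0]},
    {"travel": [0, 0, 0], "turn": [0, 0, 0]},
    {"travel": [0, 0, 0], "turn": [0, 0, 0]}
  ]
}}

```text
time: 11.75
position: [0.5466, 0.1183, 0.1048]
tool_rot: [1.845, 2.543, 0.0]
ft_force: [-0.1, 0.4, 0.2]
grip_width: 0.251
grip_force: 0.0
```

Request:
{"api": "step_arm", "payload": {
  "commands": [
    {"travel": [0, 0, 0], "turn": [0, 0, 0]},
    {"travel": [0, 0, 0], "turn": [0, 0, 0]},
    {"travel": [0, 0, 0], "turn": [0, 0, 0]},
    {"travel": [0, 0, 0], "turn": [0, 0, 0]},
    {"travel": [0, 0, 0], "turn": [0, 0, 0]}
  ]
}}

```text
time: 12.25
position: [0.5466, 0.1183, 0.1048]
tool_rot: [1.845, 2.542, 0.0]
ft_force: [0.2, 0.7, -1.0]
grip_width: 0.251
grip_force: 0.0
```

Request:
{"api": "step_arm", "payload": {
  "commands": [
    {"travel": [0, 0, 0], "turn": [0, 0, 0]},
    {"travel": [0, 0, 0], "turn": [0, 0, 0]},
    {"travel": [0, 0, 0], "turn": [0, 0, 0]},
    {"travel": [0, 0, 0], "turn": [0, 0, 0]},
    {"travel": [0, 0, 0], "turn": [0, 0, 0]}
  ]
}}

```text
time: 12.75
position: [0.5466, 0.1183, 0.1048]
tool_rot: [1.845, 2.542, 0.0]
ft_force: [0.0, -0.1, 0.4]
grip_width: 0.244
grip_force: 0.0
```

```bash
python3 tr.py 1; python3 - <<'E'
from h import *
a=snap("scene","s3.png");b=snap("top","t3.png")
A=cv2.resize(a[195:305,140:340],(800,440),interpolation=cv2.INTER_CUBIC)  #4x
cv2.imwrite("pics/c5.png",A)
E
```

```text
t 12.75 ram -44.5 mm res 0.2 err 4.9 | ang 0.301 yaw 18.1 rad 120.9 z 104.8 ft_tool [-0.1 -0.  -0.4] gw 0.244
```

View pics/c5.png

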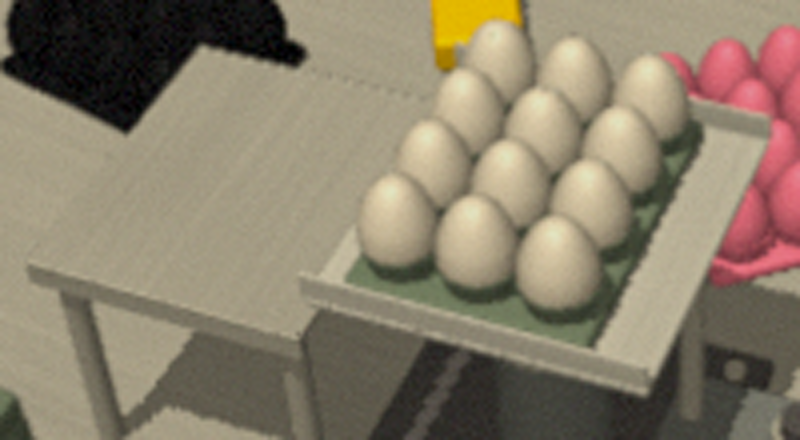

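The crop shows the platform still about 4 cm above the ledge. The ledge top corners are at crop (30,263), (298,340) and (198,45), and the rim corners are at (302,272) and (648,372).

```bash
python3 - <<'E'
from h import *
np.set_printoptions(precision=4,suppress=True)
C=lambda x,y:(140+x/4,195+y/4)
X=np.array([.71,-.23,.2]);print("px/m z",(proj("scene",X+[0,0,.01])-proj("scene",X))/.01)
e=np.array([np.cos(np.radians(6.5)),np.sin(np.radians(6.5)),0])  # lift x
yv=np.array([-e[1],e[0],0])
def hit(px,k):
    c,d=ray("scene",*px);return c+d*(k-c@e)/(d@e)
for zr in(.242,.248):
    zr2=zr-.0445-.0005
    c0=[onz("scene",*S(214,234),zr),onz("scene",*S(476,306),zr)]
    c3=[onz("scene",*C(302,272),zr2),onz("scene",*C(648,372),zr2)]
    ct=[onz("top",*T(512,37),zr),onz("top",*T(254,62),zr)]
    for n,c in(("s0",c0),("s3",c3),("t0",ct)):
        k=np.mean([p@e for p in c]);print(zr,n,"len",np.linalg.norm(c[0]-c[1]),"k",[p@e for p in c],"y",[p@yv for p in c])
for k in(.673,.676,.679,.682,.685):
    print(k,[ (round(hit(p,k)[2],4),round(hit(p,k)@yv,4)) for p in(S(24,270),S(222,322),C(30,263),C(298,340))])
for z in(.15,.155,.16,.165):
  a,b,c=onz("top",*T(724,48),z),onz("top",*T(756,298),z),onz("scene",*C(198,45),z);d=onz("scene",*C(30,263),z);f=onz("scene",*C(298,340),z)
  print(z,"top k",a@e,b@e,"y",a@yv,b@yv,"| scene k",c@e,d@e,f@e,"y",c@yv,d@yv,f@yv)
E
```

```text
px/m z [ -58.1082 -343.4269]
0.242 s0 len 0.19093655224343759 k [np.float64(0.6779640561104106), np.float64(0.6798408432765769)] y [np.float64(-0.30878535539432694), np.float64(-0.11785802719706785)]
0.242 s3 len 0.1924273484630193 k [np.float64(0.6720599052053352), np.float64(0.6755189665434923)] y [np.float64(-0.311396452912307), np.float64(-0.11900019689060812)]
0.242 t0 len 0.1881708603317856 k [np.float64(0.6806107718449682), np.float64(0.6808337351031303)] y [np.float64(-0.30707051075132097), np.float64(-0.11889978251393048)]
0.248 s0 len 0.18936358869414124 k [np.float64(0.6833108680701683), np.float64(0.6851721939861577)] y [np.float64(-0.3052014808424072), np.float64(-0.11584704020538819)]
0.248 s3 len 0.190934350075097 k [np.float64(0.6771413911867546), np.float64(0.6805736144842546)] y [np.float64(-0.3080008677478799), np.float64(-0.1170973688751882)]
0.248 t0 len 0.18729008112984735 k [np.float64(0.6789334439559428), np.float64(0.6791553635806741)] y [np.float64(-0.30620273581783564), np.float64(-0.11891278616408361)]
0.673 [(np.float64(0.1401), np.float64(-0.4887)), (np.
[... 1031 characters left out ...]
323075702 -0.31667176535109354
0.155 top k 0.6804681319902377 0.4824679609149822 y -0.48442169231923204 -0.4818414060895496 | scene k 0.48278183856572093 0.6826884859373303 0.682579550682864 y -0.48630520471758765 -0.48063010662357425 -0.3139720814417855
0.16 top k 0.6791597181674655 0.4818827835438484 y -0.4830966958213001 -0.4805258346191156 | scene k 0.48795903301777394 0.6866397391577581 0.6865314719562144 y -0.48254867610513286 -0.47690838093957844 -0.3112723975324776
0.165 top k 0.677851304344693 0.4812976061727145 y -0.48177169932336816 -0.4792102631486815 | scene k 0.49313622746982677 0.6905909923781859 0.6904833932295649 y -0.4787921474926779 -0.4731866552555827 -0.30857271362316957
```

Request:
{"api": "step_arm", "payload": {
  "commands": [
    {"travel": [0, 0, 0], "turn": [0, 0, 0]},
    {"travel": [0, 0, 0], "turn": [0, 0, 0]},
    {"travel": [0, 0, 0], "turn": [0, 0, 0]},
    {"travel": [0, 0, 0], "turn": [0, 0, 0]},
    {"travel": [0, 0, 0], "turn": [0, 0, 0]}
  ]
}}

```text
time: 13.4
position: [0.5466, 0.1183, 0.1048]
tool_rot: [1.845, 2.542, 0.0]
ft_force: [0.2, 0.0, 0.5]
grip_width: 0.253
grip_force: 0.0
```

Request:
{"api": "step_arm", "payload": {
  "commands": [
    {"travel": [0, 0, 0], "turn": [0, 0, 0]},
    {"travel": [0, 0, 0], "turn": [0, 0, 0]},
    {"travel": [0, 0, 0], "turn": [0, 0, 0]},
    {"travel": [0, 0, 0], "turn": [0, 0, 0]},
    {"travel": [0, 0, 0], "turn": [0, 0, 0]}
  ]
}}

```text
time: 13.9
position: [0.5466, 0.1183, 0.1048]
tool_rot: [1.845, 2.542, 0.0]
ft_force: [0.1, -0.1, 0.8]
grip_width: 0.254
grip_force: 0.0
```

Request:
{"api": "step_arm", "payload": {
  "commands": [
    {"travel": [0, 0, 0], "turn": [0, 0, 0]},
    {"travel": [0, 0, 0], "turn": [0, 0, 0]},
    {"travel": [0, 0, 0], "turn": [0, 0, 0]},
    {"travel": [0, 0, 0], "turn": [0, 0, 0]},
    {"travel": [0, 0, 0], "turn": [0, 0, 0]}
  ]
}}

```text
time: 14.4
position: [0.5466, 0.1183, 0.1048]
tool_rot: [1.845, 2.543, 0.0]
ft_force: [0.0, 0.5, 0.7]
grip_width: 0.249
grip_force: 0.0
```

```bash
python3 tr.py 1
```

```text
t 14.40 ram -62.0 mm res 0.3 err 5.4 | ang 0.302 yaw 18.1 rad 120.9 z 104.8 ft_tool [ 0.5  0.2 -0.7] gw 0.249
```

Request:
{"api": "step_arm", "payload": {
  "commands": [
    {"travel": [0, 0.003, 0], "turn": [0, 0, 1.4]},
    {"travel": [0, 0.006, 0], "turn": [0, 0, 2.8]},
    {"travel": [0, 0.006, 0], "turn": [0, 0, 2.8]},
    {"travel": [0, 0.006, 0], "turn": [0, 0, 2.8]},
    {"travel": [0, 0.006, 0], "turn": [0, 0, 2.8]}
  ]
}}

```text
time: 14.95
position: [0.5498, 0.1191, 0.1045]
tool_rot: [-1.906, -2.492, 0.008]
ft_force: [-6.7, -3.2, 5.8]
grip_width: 0.253
grip_force: 3.9
```

```bash
python3 tr.py 3
```

```text
t 14.95 ram -67.3 mm res 0.3 err 5.4 | ang 0.274 yaw 15.2 rad 120.7 z 104.5 ft_tool [-1.3 -7.3 -5.8] gw 0.253
t 15.00 ram -67.6 mm res 0.3 err 5.4 | ang 0.274 yaw 15.2 rad 120.7 z 104.5 ft_tool [-0.2 -8.  -6.2] gw 0.246
t 15.05 ram -67.9 mm res 0.3 err 5.6 | ang 0.274 yaw 15.2 rad 120.7 z 104.5 ft_tool [-0.1 -7.5 -6.3] gw 0.251
```

Request:
{"api": "step_arm", "payload": {
  "commands": [
    {"travel": [0, 0.002, 0], "turn": [0, 0, 0.8]},
    {"travel": [0, 0.003, 0], "turn": [0, 0, 1.4]},
    {"travel": [0, 0.003, 0], "turn": [0, 0, 1.4]},
    {"travel": [0, 0.003, 0], "turn": [0, 0, 1.4]}
  ]
}}

```text
time: 15.5
position: [0.552, 0.1197, 0.1044]
tool_rot: [-1.936, -2.468, 0.01]
ft_force: [-10.3, -3.2, 8.1]
grip_width: 0.251
grip_force: 5.0
```

```bash
python3 tr.py 3
```

```text
t 15.50 ram -69.3 mm res 0.3 err 5.4 | ang 0.256 yaw 13.8 rad 120.7 z 104.4 ft_tool [ -0.7 -10.8  -8. ] gw 0.251
t 15.55 ram -69.3 mm res 0.3 err 5.5 | ang 0.256 yaw 13.8 rad 120.7 z 104.4 ft_tool [ -0.2 -10.1  -7.3] gw 0.253
t 15.60 ram -69.2 mm res 0.3 err 5.5 | ang 0.256 yaw 13.8 rad 120.7 z 104.4 ft_tool [ -0.6 -10.1  -7.3] gw 0.252
```

```bash
python3 - <<'E'
from h import *
a=np.mean([ctrl.get_image("scene")[:,:,::-1].astype(float) for _ in range(4)],0)
b=np.mean([ctrl.get_image("top")[:,:,::-1].astype(float) for _ in range(4)],0)
np.savez("av.npz",a=a,b=b)
c=a[235:335,140:273];c=np.clip((c-40)*1.4,0,255).astype(np.uint8)
cv2.imwrite("pics/c6.png",cv2.resize(c,(798,600),interpolation=cv2.INTER_CUBIC))
E
```

```text
(no output)
```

View pics/c6.png

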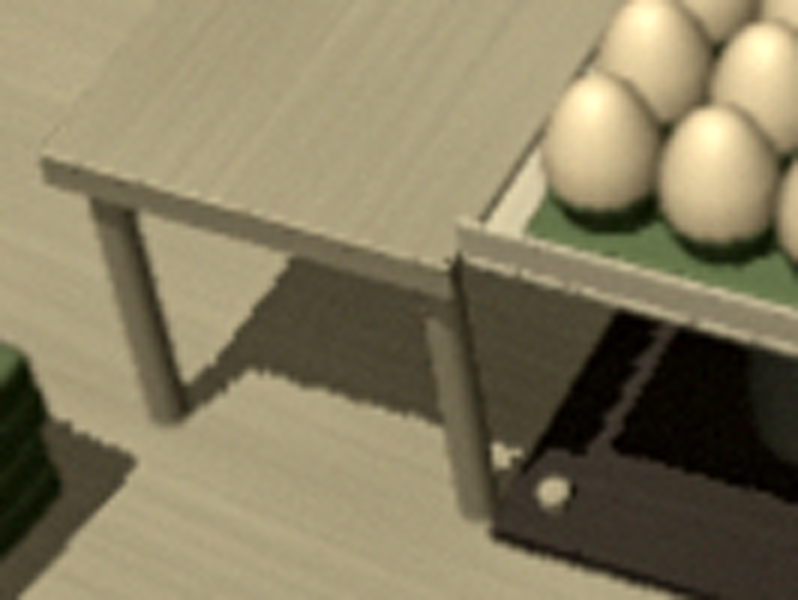

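The crop shows the ledge's top edge running (42,158)–(455,272). The platform rim's left end spans (460,220) to (460,258), so the platform is still roughly 14 mm too high. I'll fit the edges numerically.

```bash
cat > ed.py <<'E'
from h import *
def meas(a):
    g=cv2.GaussianBlur(a.mean(2),(0,0),.6);dg=np.diff(g,axis=0)   # dg[v]: edge at v+.5
    def edge(cols,line,w):
        P=[]
        for u in cols:
            v0=line(u);r=np.arange(int(v0-w),int(v0+w)+1);d=np.clip(-dg[r,u],0,None)
            k=r[d.argmax()];q=np.arange(k-1,k+2);ww=np.clip(-dg[q,u],1e-6,None);P.append((u,(q*ww).sum()/ww.sum()+.5))
        P=np.array(P);c=np.polyfit(P[:,0],P[:,1],1)
        for _ in range(3):
            r=P[:,1]-np.polyval(c,P[:,0]);ok=np.abs(r)<max(.3,1.5*np.median(np.abs(r)));c=np.polyfit(P[ok,0],P[ok,1],1)
        return c,ok.sum(),r[ok].std()
    L=edge(range(152,212),lambda u:235+(158+(u-147)*6*.276)/6,3)
    return L,edge
if __name__=="__main__":
    a=np.load("av.npz")["a"];L,edge=meas(a)
    B=edge(range(220,262),lambda u:278+(u-216.7)*.28,3)
    print("ledge",L,"rim bottom",B)
    for u in(216.7,225):
        d=np.polyval(L[0],u)-np.polyval(B[0],u);print(u,"ledge line - rim bottom px",d,"-> mm",d/.327,"top above ledge",d/.327+6)
E
python3 ed.py
```

```text
ledge (array([  0.28383728, 219.01442199]), np.int64(59), np.float64(0.09661279469245843)) rim bottom (array([  0.28395314, 216.84892799]), np.int64(42), np.float64(0.1053366954915155))
216.7 ledge line - rim bottom px 2.140386887750992 -> mm 6.545525650614655 top above ledge 12.545525650614655
225 ledge line - rim bottom px 2.1394252401387917 -> mm 6.54258483222872 top above ledge 12.54258483222872
```

Request:
{"api": "step_arm", "payload": {
  "commands": [
    {"travel": [0, -0.004, 0], "turn": [0, 0, -1.4]},
    {"travel": [0, -0.008, 0], "turn": [0, 0, -2.8]},
    {"travel": [0, -0.009, 0], "turn": [0, 0, -3.4]},
    {"travel": [0, -0.009, 0], "turn": [0, 0, -3.4]},
    {"travel": [0, -0.009, 0], "turn": [0, 0, -3.4]}
  ]
}}

```text
time: 16.55
position: [0.5475, 0.1191, 0.105]
tool_rot: [1.862, 2.528, 0.003]
ft_force: [5.0, 0.7, -2.0]
grip_width: 0.251
grip_force: 2.3
```

```bash
python3 tr.py 2
```

```text
t 16.55 ram -69.2 mm res 0.3 err 5.5 | ang 0.292 yaw 17.2 rad 121.3 z 105.0 ft_tool [-0.8  4.9  2. ] gw 0.251
t 16.60 ram -69.3 mm res 0.3 err 5.5 | ang 0.293 yaw 17.2 rad 121.3 z 105.0 ft_tool [-0.7  5.4  3.4] gw 0.251
```

Request:
{"api": "step_arm", "payload": {
  "commands": [
    {"travel": [0, -0.001, 0], "turn": [0, 0, -0.5]},
    {"travel": [0, -0.002, 0], "turn": [0, 0, -1]},
    {"travel": [0, -0.002, 0], "turn": [0, 0, -1]},
    {"travel": [0, -0.002, 0], "turn": [0, 0, -1]}
  ]
}}

```text
time: 17.05
position: [0.5462, 0.1185, 0.1051]
tool_rot: [1.839, 2.543, 0.004]
ft_force: [7.0, 0.8, -4.0]
grip_width: 0.251
grip_force: 3.6
```

```bash
python3 tr.py 3
```

```text
t 17.05 ram -70.1 mm res 0.7 err 5.6 | ang 0.304 yaw 18.2 rad 121.2 z 105.1 ft_tool [-1.5  6.9  4. ] gw 0.251
t 17.10 ram -70.2 mm res 0.3 err 5.7 | ang 0.304 yaw 18.2 rad 121.2 z 105.0 ft_tool [-1.3  6.7  4.9] gw 0.254
t 17.15 ram -70.4 mm res 0.7 err 5.7 | ang 0.304 yaw 18.3 rad 121.2 z 105.1 ft_tool [-1.5  7.2  3.9] gw 0.251
```

Request:
{"api": "step_arm", "payload": {
  "commands": [
    {"travel": [0, 0.002, 0], "turn": [0, 0, 0]},
    {"travel": [0, 0.004, 0], "turn": [0, 0, 0]},
    {"travel": [0, 0.004, 0], "turn": [0, 0, 0]},
    {"travel": [0, 0.004, 0], "turn": [0, 0, 0]},
    {"travel": [0, 0.004, 0], "turn": [0, 0, 0]}
  ]
}}

```text
time: 17.7
position: [0.548, 0.1194, 0.1047]
tool_rot: [-1.841, -2.545, 0.001]
ft_force: [-0.5, -0.5, 0.9]
grip_width: 0.252
grip_force: 0.0
```

Request:
{"api": "step_arm", "payload": {
  "commands": [
    {"travel": [0, 0, 0], "turn": [0, 0, 0]},
    {"travel": [0, 0, 0], "turn": [0, 0, 0]},
    {"travel": [0, 0, 0], "turn": [0, 0, 0]},
    {"travel": [0, 0, 0], "turn": [0, 0, 0]},
    {"travel": [0, 0, 0], "turn": [0, 0, 0]}
  ]
}}

```text
time: 18.2
position: [0.5484, 0.1195, 0.1048]
tool_rot: [1.841, 2.546, 0.0]
ft_force: [0.2, -1.0, -0.4]
grip_width: 0.251
grip_force: 0.0
```

Request:
{"api": "step_arm", "payload": {
  "commands": [
    {"travel": [0, 0, 0], "turn": [0, 0, 0]},
    {"travel": [0, 0, 0], "turn": [0, 0, 0]},
    {"travel": [0, 0, 0], "turn": [0, 0, 0]},
    {"travel": [0, 0, 0], "turn": [0, 0, 0]},
    {"travel": [0, 0, 0], "turn": [0, 0, 0]}
  ]
}}

```text
time: 18.7
position: [0.5483, 0.1195, 0.1048]
tool_rot: [-1.841, -2.546, -0.0]
ft_force: [0.1, 0.7, 0.6]
grip_width: 0.254
grip_force: 0.0
```

```bash
python3 tr.py 2
```

```text
t 18.70 ram -76.0 mm res 0.3 err 6.0 | ang 0.285 yaw 18.3 rad 121.5 z 104.8 ft_tool [ 0.7  0.3 -0.6] gw 0.254
t 18.75 ram -76.1 mm res 0.3 err 6.1 | ang 0.285 yaw 18.3 rad 121.5 z 104.8 ft_tool [0.7 0.2 0.1] gw 0.252
```

Request:
{"api": "step_arm", "payload": {
  "commands": [
    {"travel": [0, 0, 0], "turn": [0, 0, 0]},
    {"travel": [0, 0, 0], "turn": [0, 0, 0]},
    {"travel": [0, 0, 0], "turn": [0, 0, 0]},
    {"travel": [0, 0, 0], "turn": [0, 0, 0]},
    {"travel": [0, 0, 0], "turn": [0, 0, 0]}
  ]
}}

```text
time: 19.3
position: [0.5483, 0.1195, 0.1048]
tool_rot: [1.841, 2.546, 0.0]
ft_force: [0.0, 0.1, -0.3]
grip_width: 0.253
grip_force: 0.0
```

Request:
{"api": "step_arm", "payload": {
  "commands": [
    {"travel": [0, 0, 0], "turn": [0, 0, 0]},
    {"travel": [0, 0, 0], "turn": [0, 0, 0]},
    {"travel": [0, 0, 0], "turn": [0, 0, 0]},
    {"travel": [0, 0, 0], "turn": [0, 0, 0]},
    {"travel": [0, 0, 0], "turn": [0, 0, 0]}
  ]
}}

```text
time: 19.8
position: [0.5483, 0.1195, 0.1048]
tool_rot: [1.841, 2.546, 0.0]
ft_force: [0.0, -0.3, 0.0]
grip_width: 0.248
grip_force: 0.0
```

```bash
python3 tr.py 1; python3 - <<'E'
from ed import *
a=ctrl.get_image("scene").astype(float);L,edge=meas(a)
B=edge(range(222,262),lambda u:278+3.8+(u-216.7)*.284,3)
d=np.polyval(L[0],230)-np.polyval(B[0],230);print(L,B,"top above ledge",d/.327+6)
E
```

```text
t 19.80 ram -80.1 mm res 0.4 err 6.4 | ang 0.285 yaw 18.3 rad 121.5 z 104.8 ft_tool [-0.3 -0.1 -0. ] gw 0.248
(array([  0.284097  , 218.96430146]), np.int64(59), np.float64(0.12166058189963283)) (array([  0.28429058, 220.35417213]), np.int64(40), np.float64(0.0956605105548836)) top above ledge 1.6134702831055643
```

Request:
{"api": "step_arm", "payload": {
  "commands": [
    {"travel": [0, 0.004, 0], "turn": [0, 0, 1]},
    {"travel": [0, 0.008, 0], "turn": [0, 0, 2.5]},
    {"travel": [0, 0.008, 0], "turn": [0, 0, 2.5]},
    {"travel": [0, 0.008, 0], "turn": [0, 0, 2.5]}
  ]
}}

```text
time: 20.3
position: [0.5532, 0.1208, 0.1044]
tool_rot: [-1.895, -2.5, 0.009]
ft_force: [-8.2, -2.7, 6.7]
grip_width: 0.254
grip_force: 4.4
```

```bash
python3 tr.py 3
```

```text
t 20.30 ram -81.2 mm res 0.4 err 6.2 | ang 0.244 yaw 15.7 rad 121.5 z 104.4 ft_tool [-0.3 -8.7 -6.6] gw 0.254
t 20.35 ram -81.2 mm res 0.3 err 6.2 | ang 0.244 yaw 15.7 rad 121.5 z 104.4 ft_tool [-1.  -9.2 -6.7] gw 0.251
t 20.40 ram -81.2 mm res 0.4 err 6.2 | ang 0.244 yaw 15.7 rad 121.5 z 104.4 ft_tool [ 0.9 -8.5 -6.6] gw 0.255
```

Request:
{"api": "step_arm", "payload": {
  "commands": [
    {"travel": [0, 0.004, 0], "turn": [0, 0, 1.9]},
    {"travel": [0, 0.008, 0], "turn": [0, 0, 3.8]},
    {"travel": [0, 0.012, 0], "turn": [0, 0, 5.7]},
    {"travel": [-0.001, 0.012, 0], "turn": [0, 0, 5.7]}
  ]
}}

```text
time: 20.85
position: [0.5643, 0.1233, 0.1043]
tool_rot: [-2.017, -2.401, 0.011]
ft_force: [-11.3, -1.0, 7.8]
grip_width: 0.251
grip_force: 5.3
```

```bash
python3 tr.py 1
```

```text
t 20.85 ram -81.2 mm res 0.3 err 6.3 | ang 0.150 yaw 10.0 rad 121.8 z 104.3 ft_tool [  1.  -11.3  -7.7] gw 0.251
```

Request:
{"api": "step_arm", "payload": {
  "commands": [
    {"travel": [0, 0.003, 0], "turn": [0, 0, 1.4]},
    {"travel": [0, 0.006, 0], "turn": [0, 0, 2.8]},
    {"travel": [-0.0005, 0.006, 0], "turn": [0, 0, 2.8]},
    {"travel": [-0.0005, 0.006, 0], "turn": [0, 0, 2.8]}
  ]
}}

```text
time: 21.3
position: [0.5697, 0.1242, 0.1042]
tool_rot: [-2.073, -2.352, 0.012]
ft_force: [-10.9, -1.7, 6.9]
grip_width: 0.253
grip_force: 5.6
```

```bash
python3 tr.py 1
```

```text
t 21.30 ram -81.1 mm res 0.3 err 6.4 | ang 0.105 yaw 7.2 rad 122.0 z 104.2 ft_tool [ -0.3 -11.1  -6.8] gw 0.253
```

Request:
{"api": "step_arm", "payload": {
  "commands": [
    {"travel": [-0.001, 0.004, -0.001], "turn": [0, 0, 1.9]},
    {"travel": [-0.001, 0.008, -0.001], "turn": [0, 0, 3.8]},
    {"travel": [-0.002, 0.012, -0.001], "turn": [0, 0, 5.7]},
    {"travel": [-0.002, 0.012, -0.001], "turn": [0, 0, 5.7]}
  ]
}}

```text
time: 21.75
position: [0.5806, 0.125, 0.1043]
tool_rot: [-2.185, -2.244, 0.014]
ft_force: [-12.6, 0.5, 5.6]
grip_width: 0.251
grip_force: 6.3
```

```bash
python3 tr.py 1
```

```text
t 21.75 ram -81.2 mm res 0.3 err 6.8 | ang 0.015 yaw 1.5 rad 122.1 z 104.3 ft_tool [  0.8 -12.6  -5.5] gw 0.251
```

Request:
{"api": "step_arm", "payload": {
  "commands": [
    {"travel": [0, 0.003, 0], "turn": [0, 0, 1.4]},
    {"travel": [-0.0005, 0.006, 0], "turn": [0, 0, 2.8]},
    {"travel": [-0.001, 0.006, 0], "turn": [0, 0, 2.8]},
    {"travel": [-0.001, 0.006, 0], "turn": [0, 0, 2.8]}
  ]
}}

```text
time: 22.2
position: [0.5862, 0.1251, 0.1043]
tool_rot: [-2.237, -2.191, 0.014]
ft_force: [-14.2, 1.6, 6.6]
grip_width: 0.251
grip_force: 6.8
```

```bash
python3 tr.py 1
```

```text
t 22.20 ram -81.2 mm res 0.3 err 6.9 | ang -0.030 yaw -1.2 rad 122.3 z 104.3 ft_tool [  1.3 -14.4  -6.4] gw 0.251
```

Request:
{"api": "step_arm", "payload": {
  "commands": [
    {"travel": [0, 0.0035, 0], "turn": [0, 0, 1.7]},
    {"travel": [-0.001, 0.007, 0], "turn": [0, 0, 3.4]},
    {"travel": [-0.001, 0.007, 0], "turn": [0, 0, 3.4]},
    {"travel": [-0.001, 0.007, 0], "turn": [0, 0, 3.4]}
  ]
}}

```text
time: 22.65
position: [0.5928, 0.1249, 0.1042]
tool_rot: [-2.3, -2.124, 0.014]
ft_force: [-14.5, 3.0, 6.3]
grip_width: 0.252
grip_force: 7.2
```

```bash
python3 tr.py 2
```

```text
t 22.65 ram -81.2 mm res 0.3 err 7.0 | ang -0.084 yaw -4.6 rad 122.4 z 104.2 ft_tool [  1.8 -14.8  -6.1] gw 0.252
t 22.70 ram -81.2 mm res 0.3 err 7.1 | ang -0.084 yaw -4.6 rad 122.4 z 104.2 ft_tool [  2.5 -14.   -6.7] gw 0.249
```

Request:
{"api": "step_arm", "payload": {
  "commands": [
    {"travel": [0, 0.0025, 0], "turn": [0, 0, 1.2]},
    {"travel": [-0.0005, 0.005, 0], "turn": [0, 0, 2.4]},
    {"travel": [-0.0005, 0.005, 0], "turn": [0, 0, 2.4]},
    {"travel": [-0.0005, 0.005, 0], "turn": [0, 0, 2.4]}
  ]
}}

```text
time: 23.15
position: [0.5973, 0.1245, 0.1042]
tool_rot: [-2.343, -2.075, 0.015]
ft_force: [-16.0, 3.6, 6.9]
grip_width: 0.248
grip_force: 7.7
```

```bash
python3 tr.py 3
```

```text
t 23.15 ram -82.9 mm res 0.1 err 7.2 | ang -0.121 yaw -6.9 rad 122.5 z 104.2 ft_tool [  1.6 -16.4  -6.6] gw 0.248
t 23.20 ram -81.2 mm res 0.3 err 7.2 | ang -0.121 yaw -6.9 rad 122.5 z 104.2 ft_tool [  1.3 -14.6  -7.3] gw 0.252
t 23.25 ram -81.2 mm res 0.3 err 7.2 | ang -0.122 yaw -6.9 rad 122.5 z 104.2 ft_tool [  2.8 -14.2  -5.9] gw 0.251
```

Request:
{"api": "step_arm", "payload": {
  "commands": [
    {"travel": [0, 0.003, 0], "turn": [0, 0, 1.4]},
    {"travel": [-0.001, 0.006, 0], "turn": [0, 0, 2.8]},
    {"travel": [-0.001, 0.006, 0], "turn": [0, 0, 2.8]},
    {"travel": [-0.001, 0.006, 0], "turn": [0, 0, 2.8]}
  ]
}}

```text
time: 23.7
position: [0.603, 0.1239, 0.1042]
tool_rot: [-2.392, -2.017, 0.014]
ft_force: [-15.2, 4.6, 7.1]
grip_width: 0.257
grip_force: 8.1
```

```bash
python3 tr.py 8 | sed 's/.*| //'
```

```text
ang -0.168 yaw -9.7 rad 122.7 z 104.2 ft_tool [  2.  -15.9  -6.8] gw 0.257
ang -0.168 yaw -9.7 rad 122.6 z 104.2 ft_tool [  2.5 -15.6  -5.3] gw 0.248
ang -0.168 yaw -9.7 rad 122.6 z 104.2 ft_tool [  1.6 -17.1  -7.1] gw 0.254
ang -0.168 yaw -9.7 rad 122.6 z 104.2 ft_tool [  1.8 -15.1  -5.9] gw 0.251
ang -0.168 yaw -9.7 rad 122.7 z 104.2 ft_tool [  3.3 -16.3  -6.3] gw 0.256
ang -0.168 yaw -9.7 rad 122.7 z 104.2 ft_tool [  2.8 -16.5  -5.5] gw 0.253
ang -0.168 yaw -9.7 rad 122.6 z 104.2 ft_tool [  2.9 -15.5  -6. ] gw 0.256
ang -0.168 yaw -9.7 rad 122.6 z 104.2 ft_tool [  2.8 -16.6  -6.7] gw 0.256
```

Request:
{"api": "step_arm", "payload": {
  "commands": [
    {"travel": [0, -0.003, 0], "turn": [0, 0, 0]},
    {"travel": [0, -0.006, 0], "turn": [0, 0, 0]},
    {"travel": [0, -0.006, 0], "turn": [0, 0, 0]},
    {"travel": [0, -0.006, 0], "turn": [0, 0, 0]}
  ]
}}

```text
time: 24.5
position: [0.6024, 0.1222, 0.1052]
tool_rot: [-2.401, -2.021, 0.002]
ft_force: [-5.0, 4.1, -0.8]
grip_width: 0.253
grip_force: 2.5
```

```bash
python3 tr.py 2
```

```text
t 24.50 ram -81.2 mm res 0.3 err 7.4 | ang -0.165 yaw -9.8 rad 121.0 z 105.2 ft_tool [ 3.2 -5.6  0.9] gw 0.253
t 24.55 ram -81.2 mm res 0.2 err 7.3 | ang -0.165 yaw -9.8 rad 121.0 z 105.1 ft_tool [ 2.9 -5.4  0.5] gw 0.250
```

Request:
{"api": "step_arm", "payload": {
  "commands": [
    {"travel": [0, -0.002, 0], "turn": [0, 0, 0]},
    {"travel": [0, -0.0045, 0], "turn": [0, 0, 0]},
    {"travel": [0, -0.0045, 0], "turn": [0, 0, 0]},
    {"travel": [0, -0.0045, 0], "turn": [0, 0, 0]}
  ]
}}

```text
time: 25.0
position: [0.6, 0.1209, 0.1062]
tool_rot: [2.404, 2.021, 0.002]
ft_force: [0.1, 0.5, -0.3]
grip_width: 0.252
grip_force: 0.0
```

```bash
python3 tr.py 1
```

```text
t 25.00 ram -81.2 mm res 0.3 err 7.3 | ang -0.148 yaw -9.9 rad 119.3 z 106.2 ft_tool [0.5 0.  0.3] gw 0.252
```

Free of the post. I'll open the gripper, rise, and check the level.

Request:
{"api": "step_arm", "payload": {
  "commands": [
    {"travel": [0, 0, 0], "turn": [0, 0, 0]},
    {"travel": [0, 0, 0], "turn": [0, 0, 0]},
    {"travel": [0, 0, 0], "turn": [0, 0, 0]},
    {"travel": [0, 0, 0], "turn": [0, 0, 0]}
  ],
  "gripper": 0.45
}}

```text
time: 25.45
position: [0.5994, 0.1216, 0.1058]
tool_rot: [2.404, 2.023, 0.0]
ft_force: [-0.1, 0.7, -0.5]
grip_width: 0.435
grip_force: 0.0
```

Request:
{"api": "step_arm", "payload": {
  "commands": [
    {"travel": [0, 0, -0.015], "turn": [0, 0, 0]},
    {"travel": [0, 0, -0.035], "turn": [0, 0, 0]},
    {"travel": [0, 0, -0.06], "turn": [0, 0, 0]},
    {"travel": [0, 0, -0.09], "turn": [0, 0, 0]},
    {"travel": [0, 0, -0.1], "turn": [0, 0, 0]}
  ]
}}

```text
time: 25.95
position: [0.6013, 0.1217, 0.2104]
tool_rot: [2.402, 2.021, 0.01]
ft_force: [0.1, -0.7, 0.7]
grip_width: 0.449
grip_force: 0.0
```

Request:
{"api": "step_arm", "payload": {
  "commands": [
    {"travel": [0, 0, 0], "turn": [0, 0, 0]},
    {"travel": [0, 0, 0], "turn": [0, 0, 0]},
    {"travel": [0, 0, 0], "turn": [0, 0, 0]},
    {"travel": [0, 0, 0], "turn": [0, 0, 0]}
  ]
}}

```text
time: 26.35
position: [0.5986, 0.1214, 0.2043]
tool_rot: [-2.403, -2.022, 0.004]
ft_force: [-0.3, 0.5, 0.0]
grip_width: 0.449
grip_force: 0.0
```

```bash
python3 tr.py 1; python3 - <<'E'
from ed import *
a=np.mean([ctrl.get_image("scene")[:,:,::-1].astype(float) for _ in range(3)],0);L,edge=meas(a)
B=edge(range(222,262),lambda u:278+4.2+(u-216.7)*.284,3)
d=np.polyval(L[0],230)-np.polyval(B[0],230);print("top above ledge",d/.327+6)
cv2.imwrite("pics/c7.png",cv2.resize(a[190:340,140:410].astype(np.uint8),(800,444),interpolation=cv2.INTER_CUBIC))
E
```

```text
t 26.35 ram -81.3 mm res 0.2 err 7.8 | ang -0.135 yaw -9.8 rad 119.6 z 204.3 ft_tool [ 0.4 -0.4 -0. ] gw 0.449
top above ledge 0.9106725862022209
```

View pics/c7.png

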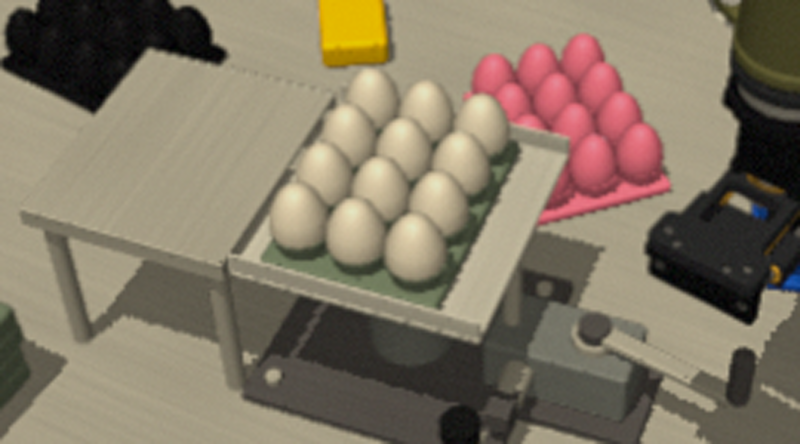

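The picture shows the platform flush with the ledge at (230,262), the eggs upright and the lever free at (740,375). The edge fit puts the platform about 1 mm above the ledge, and it is standing still.

```bash
python3 -c "
from bench import ctrl
print(ctrl.close_job())"
```

```text
the job is handed in; nothing more can be done
None
```

I handed the job in after 26 s of the 72 s allowed. The platform stands still about 1 mm above the ledge by my image fit, the valve is shut with about 16 N at the post, and the lever is let go. The tool overshot once early on from a units slip (no contact or damage seen), and the hand-in returned no verdict.

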